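# Unlock a light meter and hold its sprung shutter half open

### The arm

A 6-joint arm with a two-finger parallel gripper is mounted at the origin on the work surface. World frame = base frame: x ahead of the robot, y to its left, z up, the work surface at z = 0. Lengths are in m, angles in rad, forces in N, time in s.
With the tool pointing down it reaches from about 0.35 to 0.975 m from the base axis. Payload 4.9 kg.
Tool frame: the origin (TCP) lies midway between the tips of the shut fingers; the grasp point (between the pads) lies 19 mm behind it; z points along the fingers, y is the line along which they close (so a half turn about z gives the same grasp; the last joint's range is limited). The gripper opens to 85 mm and grips with 20 to 120 N. Pads are 22 mm wide; open, the fingers measure 114 mm over their backs; the gripper's body (76 mm by 85 mm) begins 54 mm behind the grasp point. The pads swing forward as they close: fully open they stand 13 mm farther back than shut.
Start: joints at [1.199, 0.053, 1.613, -0, 1.476, -0.119], TCP at [0.156, 0.605, 0.231] pointing down, gripper open.
Joint ranges: [-3.01, 3.01], [-1.01, 2.22], [0.06, 2.58], [-1.02, 4.17], [0.09, 2.62], [-3.14, 3.14]. Speed limits (rad/s): [2.57, 2.57, 3.14, 3.14, 3.14, 3.14].

### API

Orientations are given as a rotation vector (axis times angle).
In Python, from station import ctrl gives the robot as it stands. The module is installed in compiled form; this text tells all that it offers.
- The arm moves only by the shell command python3 -m handwheel 'ROWS' [OPENING] [FORCE]. ROWS is JSON, a list of rows, each a list of 2 entries, a list of its own where there are three numbers: the shift along the tool's x, y, z in cm, then the turn, a rotation vector about the tool's x, y, z in rad. In form: [[[tx, ty, tz], [ax, ay, az]], ...]. A call has 1 to 5 rows; each row is the pose to reach, as a shift and turn from the pose commanded when the call began, along the tool's axes at that moment; what a row does not reach only later rows make up. A row lasts 1/8 s, in which the tool goes at most 62.5 mm and 10.7 degrees, less where a joint would pass 70% of its speed; a pose out of reach is approached as far as the arm can. A call with a gripper value outside its range is refused whole. OPENING is the gripper's target within -1 to 1 (shut at 1, half-way at 0, fully open at -1), set as the call begins (- or left out, the last holds). The fingers move at their own pace and stop on an object; FORCE is the grip in N (left out, the last holds). Time passes only in rows, so rows that repeat a pose let the fingers close. It gives the time, the measured TCP pose, the force, the opening and the grip force at its end, in the units of the state.
- ctrl.get_obs(): the state, without advancing time (a new reading comes with each control period).
- ctrl.get_image(name): name is "scene" or "top"; returns the picture (384x512x3 uint8, blue, green, red); there is no depth.
- ctrl.calibration(name): a dict with "fx", "fy", "cx", "cy" (pixels), "R" (3x3) and "t" (3): a world point X has camera coordinates R X + t. Camera axes: x right, y down, z forward; pixel columns grow to the right and rows downward; lengths in m; the calibration is good to about 2 mm. A picture is of the moment at which its call begins. calibration takes no time and is no camera call.
- ctrl.finish_job(): hands the job in; it is judged then, once.
Trained networks look in the newest picture that a camera, given by its name, has taken for a name from the list of things; names that differ only in an ending like _2 or _b are one class to them, and where a whole thing is asked for, a point or a joint stands for the part that bears it (a point fixed in the world has none). Each returns a list of dicts, best first, with "score" (0 to 1); they miss things now and then, are a little off and sometimes report something else, mostly with a low value. They report only what shows in the picture. A call takes as long as a camera call. They do not tell look-alikes from the thing itself.
- ctrl.look_for(camera, query): "position" ([column, row] in pixels, amid what is visible of it).
- ctrl.landmark_of(camera, query): "position" ([column, row] in pixels: a listed point, or the origin of a listed thing).
The state is a dict: "t": time; "q": joint angles; "dq": joint speeds; "effort": joint torques, N m; "tool_pos": TCP position; "tool_rot": TCP orientation; "contact_force": force on the tool from outside, world axes, zero at the start; "wrist_torque": the same for the moment, N m; "opening": finger opening in m; "grip_force": force on a finger pad.
Only numpy, scipy, OpenCV 4.12 (cv2) and the standard library are available. Lean on these libraries where they do the work, as an engineer would, in place of code of your own. Each camera call takes 0.05 s, during which the arm holds its last target. There are 200 camera calls.

### The job

Pull the lock plug up out of the top of the bench light meter and put it in the white tray. Then slide the meter's sprung shutter half open, so that it stands at half its travel and uncovers half of the round window, and finish while still holding it there against its spring. Leave the beaker, the jar and the dish where they stand.

Things in the scene. Friction and masses are not known exactly. Their poses are not given: they have to be found in the camera images.
- meter: Fixed grey bench light meter, 180 x 260 mm (x, y), 70 mm high, yawed up to 23 degrees. Origin: centre of its underside, z up, y = the way the shutter opens. Display and white keys on top at -x. The shutter runs along y at x = 30 mm between two rails, 8 mm high, 130 mm long, 76 mm apart, that rise from the top. The plug's square socket is at (30, 15) mm.
- window (a point): Centre of the round window, 48 mm across, flush in the meter's top (z 70 mm), at (30, -30) mm in the meter's frame, under the shutter plate at the start. A black line across each rail beside it marks where the plate's trailing (-y) edge stands at half travel.
- plug: Loose lock plug, 60 g, at first home in the socket, blocking the shutter 3 mm in front of its plate. Origin: on its axis under the collar (on the meter's top); axes as the meter's. Above it: black collar 24 mm across, 6 high, then a grip block 16 (x) by 22 (y) mm up to 38 mm. Below: steel shank 14 mm square, 28 long. A sprung ball holds it: 10 to 18 N straight up to free it, then under 10 N.
- plug_grip (a point): The point on the plug's axis 24 mm above its origin, in the grip block; fingers closing along the meter's x take its 16 mm.
- shutter (a joint): Travel of the shutter in m along the meter's +y: 0 = shut (window covered), 0.060 = fully open, 0.030 = half. The spring pushes it shut with about 4 N at 0, 10 N at half, 16 N fully open (200 N/m); let go, it shuts at once.
- shutter_grip (a point): Point in the shutter's fin, 98 mm above the table, moving with it. The shutter is an aluminium plate 74 x 60 mm (x, y), 4 mm thick, its top 75.5 mm above the table, with an upright fin in its middle, 34 mm (x) by 12 mm (y, the way it slides), up to 111.5 mm above the table. Axes as the meter's; shut, it lies 45 mm from the plug's axis, above the window's centre.
- tray: The fixed white open tray, 140 x 110 mm (its x, y), walls 30 mm high and 4 mm thick, floor 4 mm thick. Origin: centre of its underside. It stands to the left or right of the meter.
- beaker: Loose glass beaker, 74 mm across, 100 mm high, on the other side of the meter from the tray: leave alone. Origin: centre of its underside.
- jar: Loose white jar with blue lid, 66 mm across, 90 mm high, beyond the meter on the left: leave alone. Origin: centre of its underside.
- dish: Loose shallow white dish, 110 mm across, 16 mm high, beyond the meter on the right: leave alone. Origin: centre of its underside.
Mind the look-alikes: they are no part of the job. Of the things that look like the plug, the larger one is meant.

How it is judged:
By the outcome, as a careful person would: the job done as asked, in the order asked, and still so for the second after the job is handed in, while the arm keeps its last pose, push and grip.
It also fails if it takes over 54 s, if anything falls off the work surface, if the arm or the gripper's body presses on something with over 40 N, if the wrist force passes 120 N, or if a joint passes its speed limit or range.

## Working session

There is one attempt and no reset: what is moved stays moved. The work goes in short steps, Python scripts to look and compute and a shell command to move; the robot and the scene stay as the last step left them, time stands still between calls to the robot, and variables do not carry over. Pictures are saved under pics/ and viewed, at most 12 in all, crops included, and the job is handed in when it is done.

```bash
mkdir -p pics; cat > h.py <<'E'
import numpy as np, cv2
from station import ctrl
from scipy.spatial.transform import Rotation as Rn
def ray(cam,p):
    c=ctrl.calibration(cam);R=np.array(c["R"]);t=np.array(c["t"])
    d=R.T@np.array([(p[0]-c["cx"])/c["fx"],(p[1]-c["cy"])/c["fy"],1]);return -R.T@t,d
def atz(cam,p,z):
    o,d=ray(cam,p);return o+d*(z-o[2])/d[2]
def tri(a,b):
    (o,d),(p,e)=ray(*a),ray(*b);s=np.linalg.lstsq(np.c_[d,-e],p-o,rcond=None)[0]
    x,y=o+d*s[0],p+e*s[1];return (x+y)/2,np.linalg.norm(x-y)
def proj(cam,X):
    c=ctrl.calibration(cam);v=np.array(c["R"])@X+np.array(c["t"])
    return np.array([c["fx"]*v[0]/v[2]+c["cx"],c["fy"]*v[1]/v[2]+c["cy"]])
def rel(target,rotm=None):
    "shift in cm along tool axes, and turn, to put TCP at target"
    o=ctrl.get_obs();R=Rn.from_rotvec(o["tool_rot"])
    print("shift cm",np.round(R.inv().apply(np.array(target)-o["tool_pos"])*100,2))
    if rotm is not None: print("turn",np.round((R.inv()*Rn.from_matrix(rotm)).as_rotvec(),3))
E
cat > a.py <<'E'
from h import *
np.set_printoptions(precision=4,suppress=True)
o=ctrl.get_obs();print(o)
for c in("scene","top"):
    cv2.imwrite(f"pics/{c}0.png",ctrl.get_image(c)); print(c,ray(c,(256,192)))
    for q in("meter","window","plug","plug_grip","shutter_grip","tray","beaker","jar","dish"):
        print(c,q,[(np.round(d["position"],1).tolist(),round(d["score"],2)) for d in ctrl.landmark_of(c,q)[:4]])
E
python3 a.py
```

```text
{'t': 0.0, 'q': array([ 1.199 ,  0.0533,  1.6143, -0.    ,  1.476 , -0.119 ]), 'dq': array([-0.0004, -0.0002, -0.0011,  0.0005, -0.0012, -0.0004]), 'effort': array([ -0.0006, -39.3702, -37.0162,  -0.0002,   0.0072,   0.    ]), 'tool_pos': array([0.1561, 0.6045, 0.2301]), 'tool_rot': array([-0.396 , -3.116 ,  0.0031]), 'contact_force': array([ 0.241 , -1.0071,  0.3563]), 'wrist_torque': array([ 0.0235,  0.0014, -0.0685]), 'grip_force': 0.0, 'opening': 0.08538407459353708}
scene (array([ 1.162 , -0.1634,  0.5898]), array([-0.7591,  0.2072, -0.6172]))
scene meter [([236.6, 212.6], 0.94)]
scene window [([234.1, 203.5], 0.93)]
scene plug [([234.0, 262.1], 0.66), ([246.2, 195.3], 0.45)]
scene plug_grip [([250.7, 189.7], 0.71), ([231.7, 258.4], 0.44)]
scene shutter_grip [([231.7, 191.4], 0.95)]
scene tray [([366.5, 187.9], 0.91)]
scene beaker [([117.3, 217.5], 0.88)]
scene jar [([398.3, 252.6], 0.82)]
scene dish [([121.0, 314.5], 0.8), ([235.4, 213.9], 0.65)]
top (array([ 0.5144, -0.0139,  0.8691]), array([ 0.0954, -0.003 , -0.9954]))
top meter [([265.7, 225.0], 0.96)]
top window [([269.0, 210.0], 0.69)]
top plug [([257.0, 218.2], 0.64), ([282.1, 156.8], 0.63)]
top plug_grip [([256.3, 216.7], 0.57), ([283.2, 156.0], 0.42)]
top shutter_grip []
top tray [([118.5, 237.8], 0.85), ([255.8, 216.0], 0.47)]
top beaker [([383.3, 251.2], 0.7)]
top jar [([135.9, 138.3], 0.91)]
top dish [([376.1, 136.1], 0.69)]
```

```bash
python3 - <<'E'
from h import *
np.set_printoptions(precision=4,suppress=True)
a=cv2.imread("pics/scene0.png");b=cv2.imread("pics/top0.png")
ca=cv2.resize(a[150:300,140:340],(800,600),interpolation=cv2.INTER_CUBIC)
cb=cv2.resize(b[120:270,180:380],(800,600),interpolation=cv2.INTER_CUBIC)
cv2.imwrite("pics/cs.png",ca);cv2.imwrite("pics/ct.png",cb)
for n,p,q in[("meter",(236.6,212.6),(265.7,225)),("window",(234.1,203.5),(269,210)),("plug",(246.2,195.3),(257,218.2)),("grip",(250.7,189.7),(256.3,216.7)),("plug2",(234,262.1),(282.1,156.8)),("tray",(366.5,187.9),(118.5,237.8)),("beaker",(117.3,217.5),(383.3,251.2)),("jar",(398.3,252.6),(135.9,138.3))]:
    print(n,*tri(("scene",p),("top",q)))
E
```

```text
meter [ 0.5163 -0.0382  0.0095] 0.0009662476743434089
window [ 0.5494 -0.047   0.0681] 0.003995039915444798
plug [ 0.5318 -0.0166  0.0726] 0.002040686594810958
grip [ 0.5358 -0.0108  0.0911] 0.010675750868268281
plug2 [ 0.6809 -0.0808  0.0205] 0.000984400868449709
tray [ 0.4935  0.3312 -0.0058] 0.01702210705455378
beaker [ 0.4485 -0.3257  0.0018] 0.006062326354191852
jar [0.7367 0.2815 0.004 ] 0.0004943755816110294
```

View pics/cs.png

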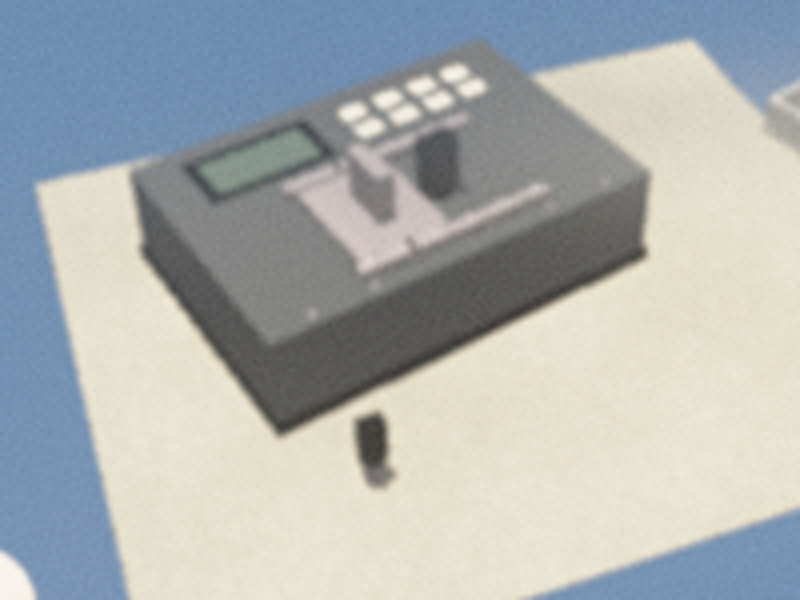

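View pics/ct.png

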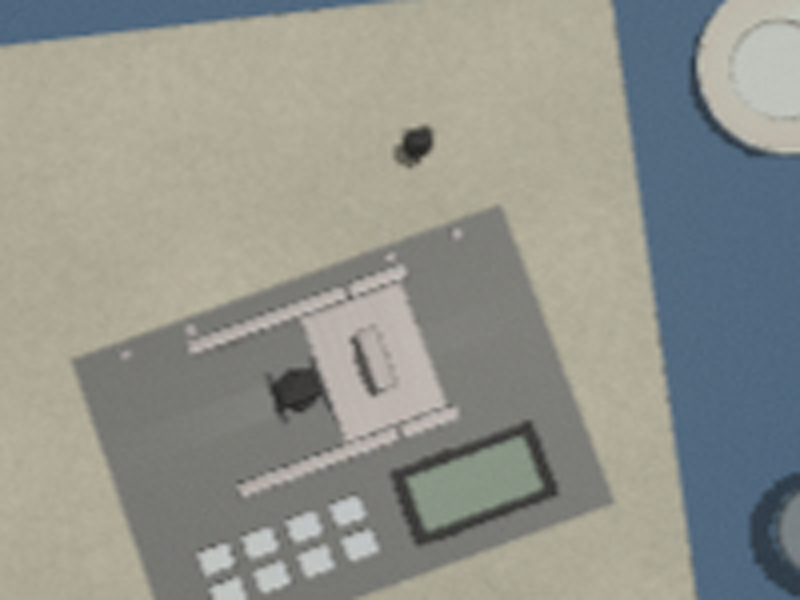

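View pics/top0.png

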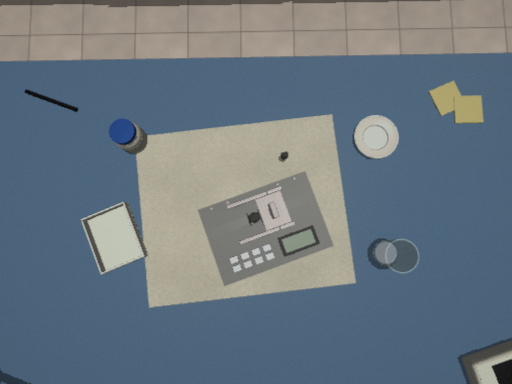

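The plug candidates in the top view are the black one in the meter at (255,217) and a small loose one on the mat at (284,156). The one in the meter is larger, sits in the socket and stands right in front of the shutter plate, so it is the one meant; both crops show this. The tray is at (115,238), on the left.

Next I'll fit the meter pose from its top corners.

```bash
cat > pose.py <<'E'
from h import *
from scipy.optimize import least_squares
np.set_printoptions(precision=4,suppress=True)
T=lambda x,y:(x/4+180-.4,y/4+120-.4); S=lambda x,y:(x/4+140-.4,y/4+150-.4)
C=[("top",T(73,358),(.09,.13)),("top",T(502,205),(.09,-.13)),("top",T(612,500),(-.09,-.13)),
("scene",S(485,40),(-.09,.13)),("scene",S(650,178),(.09,.13)),("scene",S(272,345),(.09,-.13)),("scene",S(135,175),(-.09,-.13))]
def W(p,m): 
    c,s=np.cos(p[2]),np.sin(p[2]);return np.array([p[0]+c*m[0]-s*m[1],p[1]+s*m[0]+c*m[1],m[2]])
def fit(C):
    f=lambda p:np.concatenate([proj(a,W(p,(*m,p[3])))-q for a,q,m in C])
    return least_squares(f,[.52,-.04,.3,.07])
if __name__=="__main__":
    r=fit(C);p=r.x;print(p,np.degrees(p[2]),r.fun.reshape(-1,2))
    for n,m in [("plug",(.03,.015,.07)),("grip",(.03,.015,.094)),("plugtop",(.03,.015,.108)),("fin",(.03,-.03,.098)),("fintop",(.03,-.03,.1115))]:
        X=W(p,m);print(n,X,proj("top",X),(proj("top",X)-[180,120])*4,(proj("scene",X)-[140,150])*4)
E
python3 pose.py
```

```text
[ 0.5118 -0.0333  0.3275  0.0671] 18.764204859276397 [[-1.1226 -0.3547]
 [-0.9057 -0.2412]
 [-0.4059  0.7652]
 [-0.6423  0.4354]
 [ 0.3876 -0.4327]
 [-0.8639  1.0389]
 [-1.2918 -0.5704]]
plug [ 0.5354 -0.0095  0.07  ] [253.3633 216.6083] [293.4533 386.433 ] [436.2327 186.1865]
grip [ 0.5354 -0.0095  0.094 ] [253.2984 216.3204] [293.1937 385.2817] [435.7108 154.2019]
plugtop [ 0.5354 -0.0095  0.108 ] [253.2587 216.1442] [293.0347 384.5766] [435.3974 134.995 ]
fin [ 0.5498 -0.0521  0.098 ] [272.7367 209.3174] [370.9466 357.2695] [369.3288 175.6503]
fintop [ 0.5498 -0.0521  0.1115] [273.043  209.0227] [372.172 356.091] [368.3047 156.8458]
```

The plug and fin model points project onto what shows in the crops, and the fitted top height is 67 mm against 70. Now I'll work out the moves.

```bash
cat > go.py <<'E'
from h import *
import sys
a=[float(v) for v in sys.argv[1:5]]  # x y z, angle of tool y (deg)
c,s=np.cos(np.radians(a[3])),np.sin(np.radians(a[3]))
rel(a[:3],np.array([[-s,c,0],[c,s,0],[0,0,-1]])[:, :].T@np.eye(3) if False else np.column_stack([(-s,c,0),(c,s,0),(0,0,-1)]))
E
python3 go.py 0.5354 -0.0095 0.19 18.8; python3 go.py 0.5354 -0.0095 0.19 198.8
python3 -c "
from h import *
print(atz('top',(118.5,237.8),.004),atz('scene',(366.5,187.9),.004))"
```

```text
shift cm [-52.08 -50.03   4.13]
turn [ 0.   -0.    0.99]
shift cm [-52.08 -50.03   4.13]
turn [ 0.     0.    -2.152]
[0.49074994 0.31899188 0.004     ] [0.50454094 0.33270923 0.004     ]
```

```bash
python3 -m handwheel '[[[-4,-4,0],[0,0,0.15]],[[-8,-8,0],[0,0,0.3]],[[-12,-12,0],[0,0,0.45]],[[-16,-16,0],[0,0,0.6]],[[-20,-20,0],[0,0,0.75]]]' 0.3 60; python3 go.py 0.5354 -0.0095 0.19 18.8
```

```text
t: 1.62
tool_pos: [0.3006, 0.3599, 0.2315]
tool_rot: [1.516, 2.751, 0.001]
contact_force: [0.6, 0.9, -0.1]
opening: 0.0298
grip_force: 0.0
shift cm [-43.77   0.11   4.15]
turn [ 0.001 -0.     0.235]
```

```bash
python3 -m handwheel '[[[-5,0,0],[0,0,0.1]],[[-10,0,0],[0,0,0.2]],[[-15,0,0],[0,0,0.235]],[[-20,0,0],[0,0,0.235]],[[-25,0,0],[0,0,0.235]]]'; python3 go.py 0.5354 -0.0095 0.16 18.8
```

```text
t: 2.25
tool_pos: [0.4352, 0.1492, 0.2316]
tool_rot: [1.822, 2.558, 0.001]
contact_force: [0.5, 1.1, -0.3]
opening: 0.0298
grip_force: 0.0
shift cm [-18.28   4.28   7.17]
turn [0.001 0.    0.005]
```

```bash
python3 -m handwheel '[[[-5,1,0],[0,0,0]],[[-10,2.2,0],[0,0,0]],[[-15,3.5,1.5],[0,0,0]],[[-18.3,4.3,3.5],[0,0,0]],[[-18.3,4.3,3.5],[0,0,0]]]'; cat > look.py <<'E'
from h import *
import sys
n=sys.argv[1];x0,y0,w,h,cam=*map(int,sys.argv[2:6]),sys.argv[6]
i=ctrl.get_image(cam);cv2.imwrite(f"pics/{n}_full.png",i)
c=i[y0:y0+h,x0:x0+w];k=min(800/w,600/h);cv2.imwrite(f"pics/{n}.png",cv2.resize(c,None,fx=k,fy=k,interpolation=cv2.INTER_CUBIC))
print("scale",k,proj(cam,np.array(ctrl.get_obs()["tool_pos"])))
E
python3 look.py p1 200 150 100 75 scene;python3 go.py 0.5354 -0.0095 0.08 18.8
```

```text
t: 2.88
tool_pos: [0.5344, -0.0098, 0.1942]
tool_rot: [-1.825, -2.553, 0.003]
contact_force: [-0.2, -0.6, -0.1]
opening: 0.0298
grip_force: 0.0
scale 8.0 [248.56462281 151.00476513]
shift cm [-0.12  0.08 11.54]
turn [-0.002 -0.001  0.003]
```

View pics/p1.png

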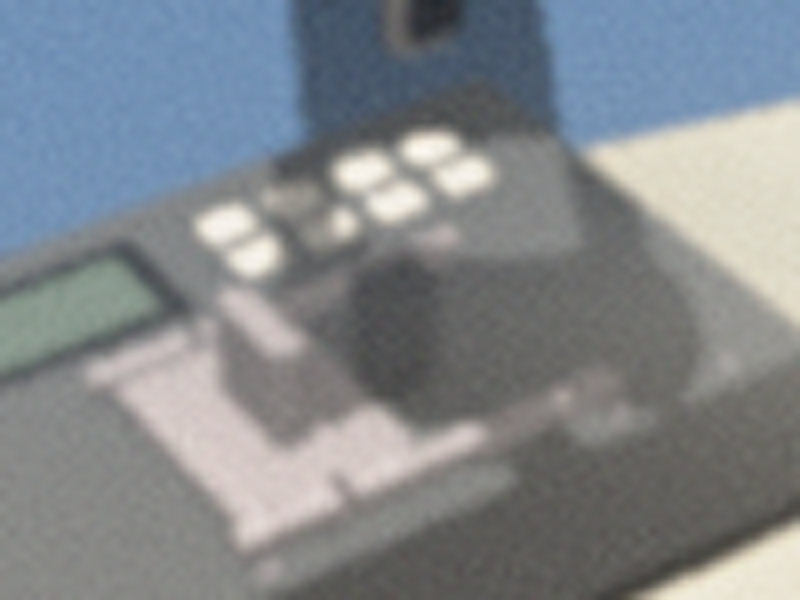

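The near fingertip is at (252,155) and the plug block at (249,191). The fingers are lined up above the block to within about 1 mm, so I'll descend.

```bash
python3 -m handwheel '[[[0,0.1,4],[0,0,0]],[[0,0.1,7],[0,0,0]],[[0,0.1,9],[0,0,0]],[[0,0.1,10.5],[0,0,0]],[[0,0.1,11.5],[0,0,0]]]'; python3 -m handwheel '[[[0,0,0],[0,0,0]],[[0,0,0],[0,0,0]],[[0,0,0],[0,0,0]],[[0,0,0],[0,0,0]]]' 1 70; python3 look.py p2 200 150 100 75 scene
```

```text
t: 3.55
tool_pos: [0.5362, -0.0076, 0.0813]
tool_rot: [1.821, 2.559, 0.001]
contact_force: [-0.5, 0.8, 0.2]
opening: 0.0297
grip_force: 0.0
t: 4.05
tool_pos: [0.5359, -0.0079, 0.0816]
tool_rot: [1.822, 2.559, 0.0]
contact_force: [-0.6, 0.6, -1.6]
opening: 0.015
grip_force: 68.4
scale 8.0 [249.70265134 192.76752923]
```

View pics/p2.png

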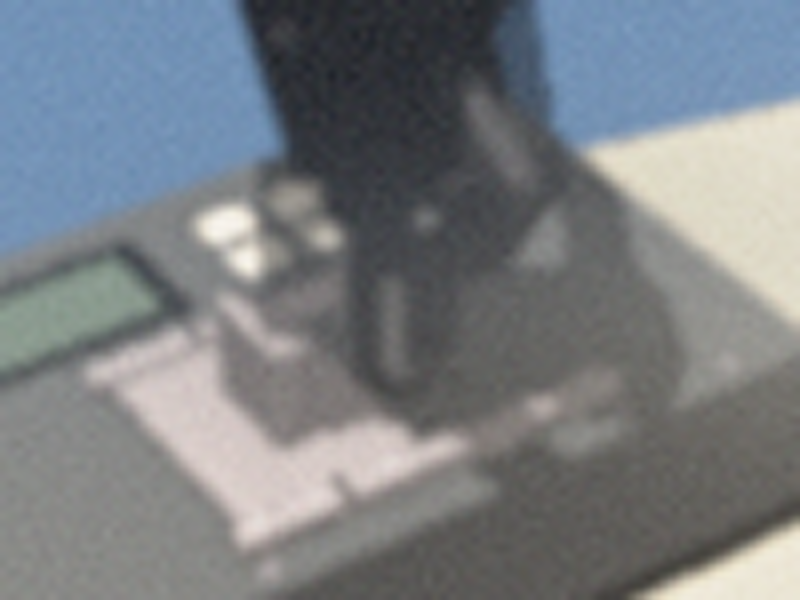

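The gripper holds the block: opening 15 mm, 68 N. The fingers show at (250,195) over the collar. I'll pull straight up.

```bash
python3 -m handwheel '[[[0,0,-0.3],[0,0,0]],[[0,0,-0.8],[0,0,0]],[[0,0,-2],[0,0,0]],[[0,0,-4],[0,0,0]],[[0,0,-8],[0,0,0]]]'; python3 look.py p3 80 120 320 240 scene;python3 - <<'E'
from h import *
for c in("scene","top"):
    if c=="top":ctrl.get_image(c)
    print(c,[(np.round(d["position"],1).tolist(),round(d["score"],2)) for q in("tray","plug","shutter_grip") for d in ctrl.landmark_of(c,q)[:3]])
E
python3 go.py .5 .325 .16 18.8
```

```text
t: 4.72
tool_pos: [0.5359, -0.0078, 0.1636]
tool_rot: [1.822, 2.559, 0.0]
contact_force: [-0.2, -0.6, 0.0]
opening: 0.0147
grip_force: 72.2
scale 2.5 [249.46593709 161.60973259]
scene [([364.1, 190.0], 0.9), ([249.7, 167.8], 0.61), ([233.1, 262.9], 0.57), ([229.9, 190.7], 0.88), ([250.7, 169.5], 0.4)]
top [([116.7, 240.4], 0.92), ([284.6, 157.2], 0.37)]
shift cm [32.6   7.55  0.06]
turn [-0.002 -0.001  0.005]
```

View pics/p3.png

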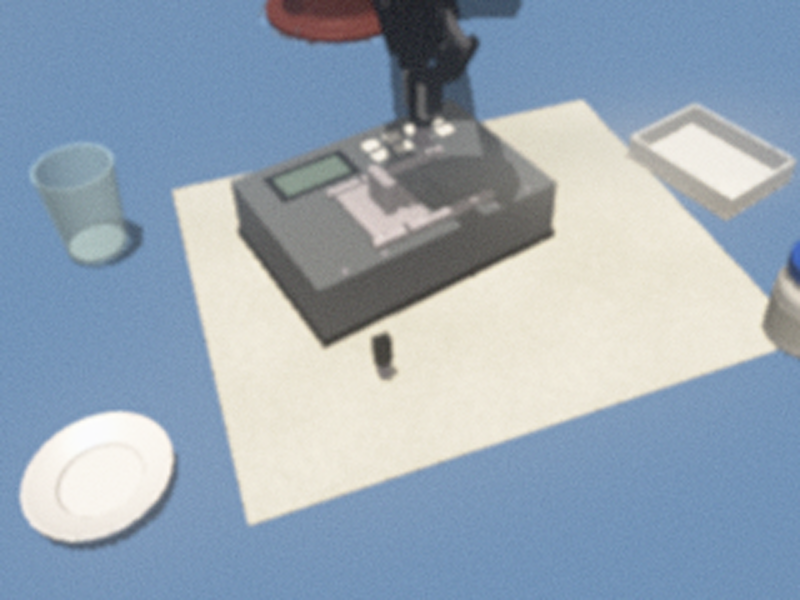

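The plug is out, held at (249,168), and its seat is empty. The tray rim is centred at (365,184). I'll compute the tray centre.

```bash
python3 -c "
from h import *
print(atz('scene',(364.8,183.6),.03),atz('top',(113.8,237.5),.03),atz('scene',(364.1,190),0),atz('top',(116.7,240.4),0),tri(('scene',(364.8,183.6)),('top',(113.8,237.5))))"; python3 -m handwheel '[[[5,1,0],[0,0,0]],[[10,2,0],[0,0,0]],[[16,4,0],[0,0,0]],[[22,5.5,0],[0,0,0]],[[28,7,0],[0,0,0]]]'; python3 go.py .49 .328 .1 18.8
```

```text
[0.51545145 0.31583497 0.03      ] [0.49232837 0.32007622 0.03      ] [0.50688106 0.32491787 0.        ] [0.48442006 0.3247746  0.        ] (array([0.49258041, 0.33024197, 0.01012945]), np.float64(0.004486473107401131))
t: 5.75
tool_pos: [0.5095, 0.2813, 0.1602]
tool_rot: [-1.822, -2.558, 0.002]
contact_force: [1.3, -0.5, -0.2]
opening: 0.0148
grip_force: 72.2
shift cm [ 5.05 -0.31  6.02]
turn [-0.002  0.     0.005]
```

```bash
python3 -m handwheel '[[[4.3,0,1],[0,0,0]],[[4.3,0,5],[0,0,0]],[[4.3,0,8.5],[0,0,0]],[[4.3,0,10.5],[0,0,0]],[[4.3,0,11.3],[0,0,0]]]'; python3 look.py p4 300 110 160 120 scene
```

```text
t: 6.38
tool_pos: [0.4955, 0.3197, 0.0465]
tool_rot: [-1.822, -2.557, 0.004]
contact_force: [0.4, -0.4, -0.1]
opening: 0.0148
grip_force: 72.3
scale 5.0 [363.63497065 174.22832596]
```

View pics/p4.png

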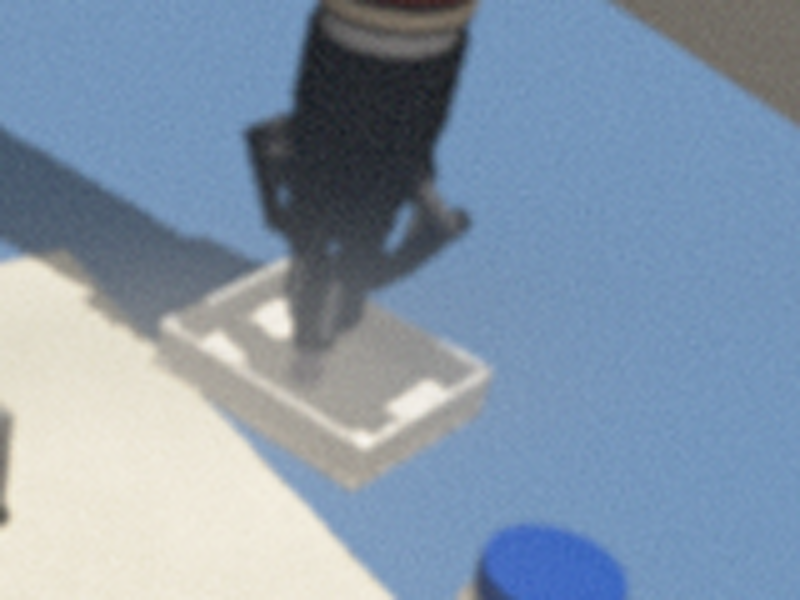

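The plug's foot is at (361,186), near the middle of the tray floor and clear of the walls. I'll release it and rise.

```bash
python3 -m handwheel '[[[0,0,0.25],[0,0,0]],[[0,0,0.25],[0,0,0]]]'; python3 -m handwheel '[[[0,0,0.25],[0,0,0]],[[0,0,0.25],[0,0,0]],[[0,0,-2],[0,0,0]],[[0,0,-6],[0,0,0]],[[0,0,-12],[0,0,0]]]' 0; python3 go.py 0.5496 -0.0518 0.17 108.8;python3 go.py 0.5496 -0.0518 0.17 -71.2; python3 -c "
from station import ctrl;print(ctrl.get_obs()['q'])"
```

```text
t: 6.68
tool_pos: [0.4974, 0.3206, 0.0471]
tool_rot: [1.822, 2.558, 0.003]
contact_force: [0.4, 0.3, -0.9]
opening: 0.0144
grip_force: 72.3
t: 7.3
tool_pos: [0.495, 0.3196, 0.1649]
tool_rot: [-1.821, -2.557, 0.006]
contact_force: [0.2, 0.3, 0.7]
opening: 0.0429
grip_force: 0.0
shift cm [-36.88  -6.98  -0.46]
turn [-0.004 -0.003 -1.566]
shift cm [-36.88  -6.98  -0.46]
turn [-0.003  0.004  1.576]
[ 4.47013200e-01  2.07624647e-02  1.75855081e+00 -1.83370623e-05
  1.36682305e+00  1.14056706e-01]
```

```bash
python3 -m handwheel '[[[-6,-1,-0.3],[0,0,-0.16]],[[-12,-2,-0.3],[0,0,-0.32]],[[-18,-3,-0.3],[0,0,-0.48]],[[-24,-4,-0.3],[0,0,-0.64]],[[-29,-5,-0.3],[0,0,-0.8]]]'; python3 go.py 0.5496 -0.0518 0.17 108.8
python3 look.py p5 300 110 160 120 scene
```

```text
t: 7.92
tool_pos: [0.5442, 0.0277, 0.1693]
tool_rot: [0.675, 3.067, 0.0]
contact_force: [0.3, 2.0, 0.2]
opening: 0.0429
grip_force: 0.0
shift cm [-3.83 -6.99 -0.07]
turn [-0.     0.001 -0.761]
scale 5.0 [263.71884614 161.56476615]
```

View pics/p5.png

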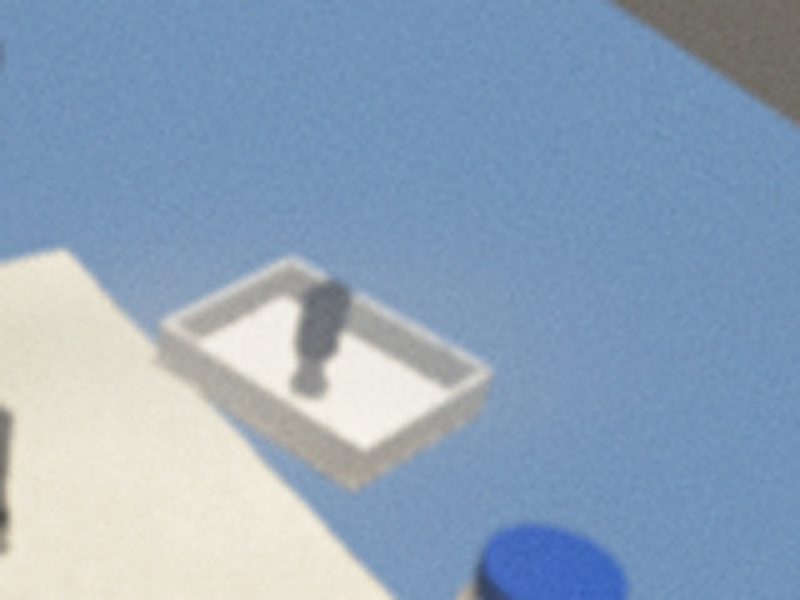

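The plug stands in the tray at (364,180), with its foot on the floor and clear of the walls. Next is the fin.

```bash
python3 -m handwheel '[[[-1.5,-2,0],[0,0,-0.16]],[[-2.5,-4,0],[0,0,-0.32]],[[-3.5,-6,0],[0,0,-0.48]],[[-3.8,-7,0],[0,0,-0.64]],[[-3.8,-7,0],[0,0,-0.76]]]'; python3 -m handwheel '[[[0,0,1],[0,0,0]],[[0,0,1],[0,0,0]]]'; python3 go.py 0.5496 -0.0518 0.082 108.8
python3 look.py p6 190 140 100 75 scene
```

```text
t: 8.6
tool_pos: [0.5487, -0.0503, 0.169]
tool_rot: [-0.507, 3.1, -0.0]
contact_force: [0.9, -0.3, 1.0]
opening: 0.0426
grip_force: 0.0
t: 8.85
tool_pos: [0.5478, -0.0492, 0.1573]
tool_rot: [0.501, -3.099, -0.002]
contact_force: [0.7, -1.0, -1.4]
opening: 0.043
grip_force: 0.0
shift cm [-0.1  -0.31  7.53]
turn [ 0.001 -0.002 -0.008]
scale 8.0 [232.25493385 171.64208289]
```

View pics/p6.png

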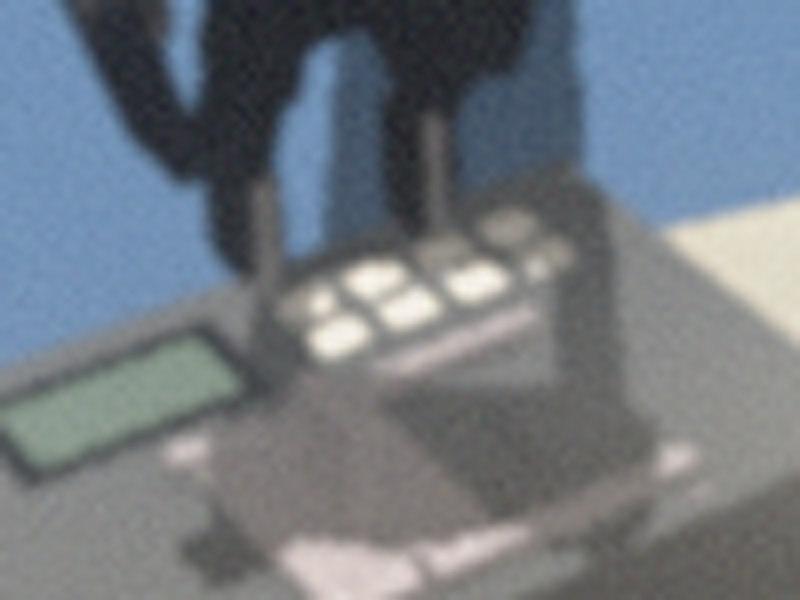

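The fingers at (222,175) and (244,170) straddle the shaded fin at about (231,190). I'll descend and grip.

```bash
python3 -m handwheel '[[[-0.1,-0.2,2.5],[0,0,0]],[[-0.1,-0.2,4.5],[0,0,0]],[[-0.1,-0.2,6],[0,0,0]],[[-0.1,-0.2,7],[0,0,0]],[[-0.1,-0.2,7.4],[0,0,0]]]'; python3 -m handwheel '[[[0,0,0],[0,0,0]],[[0,0,0],[0,0,0]],[[0,0,0],[0,0,0]],[[0,0,0],[0,0,0]]]' 1 70; python3 -c "
from pose import *
o=ctrl.get_obs();p=fit(C).x;d=np.array(o['tool_pos'])[:2]-p[:2];c,s=np.cos(.3275),np.sin(.3275);print('meter frame',c*d[0]+s*d[1],-s*d[0]+c*d[1])"
```

```text
t: 9.52
tool_pos: [0.55, -0.0511, 0.0841]
tool_rot: [0.504, -3.1, -0.0]
contact_force: [0.2, 0.4, 0.5]
opening: 0.0427
grip_force: 0.0
t: 10.02
tool_pos: [0.5506, -0.051, 0.0857]
tool_rot: [-0.505, 3.1, 0.0]
contact_force: [-1.9, 2.8, 4.8]
opening: 0.0104
grip_force: 69.9
meter frame 0.031130033303355755 -0.02921260428527396
```

Gripped at 10 mm, 70 N, with the shutter still seated on its shut stop (force on the tool points to +y). I'll record the reference pose and slide.

```bash
cat > s.py <<'E'
from h import *
P=[];F=[]
for k in range(8):
    ctrl.get_image("scene");o=ctrl.get_obs();P.append(o["tool_pos"]);F.append(o["contact_force"])
P=np.mean(P,0);F=np.mean(F,0);u=np.array([-np.sin(.3275),np.cos(.3275)])
print("t",o["t"],"along y mm",P[:2]@u*1000,"z",P[2],"F along y",F[:2]@u,"Fz",F[2],"grip",o["grip_force"],o["opening"])
E
python3 s.py; python3 -m handwheel '[[[0,0.5,0],[0,0,0]],[[0,1,0],[0,0,0]],[[0,1.7,0],[0,0,0]],[[0,2.4,0],[0,0,0]],[[0,3,0],[0,0,0]]]'; python3 -m handwheel '[[[0,0,0],[0,0,0]],[[0,0,0],[0,0,0]],[[0,0,0],[0,0,0]]]'; python3 s.py; python3 look.py p7 200 160 80 60 scene
```

```text
t 10.425 along y mm -225.40148774390298 z 0.08569446582423368 F along y 3.671396434551106 Fz 5.688485222279338 grip 70.03707647323608 0.010705442976048946
t: 11.05
tool_pos: [0.5418, -0.0253, 0.0857]
tool_rot: [-0.504, 3.099, -0.01]
contact_force: [1.6, -10.1, 2.7]
opening: 0.0108
grip_force: 69.6
t: 11.42
tool_pos: [0.5418, -0.0254, 0.0857]
tool_rot: [-0.504, 3.099, -0.01]
contact_force: [0.8, -8.7, 2.4]
opening: 0.0106
grip_force: 69.8
t 11.825 along y mm -198.40559842806087 z 0.08570871874679153 F along y -9.119434086568235 Fz 2.8059602207540073 grip 69.75780129432678 0.010750128171405799
scale 10.0 [243.02286644 194.12533748]
```

View pics/p7.png

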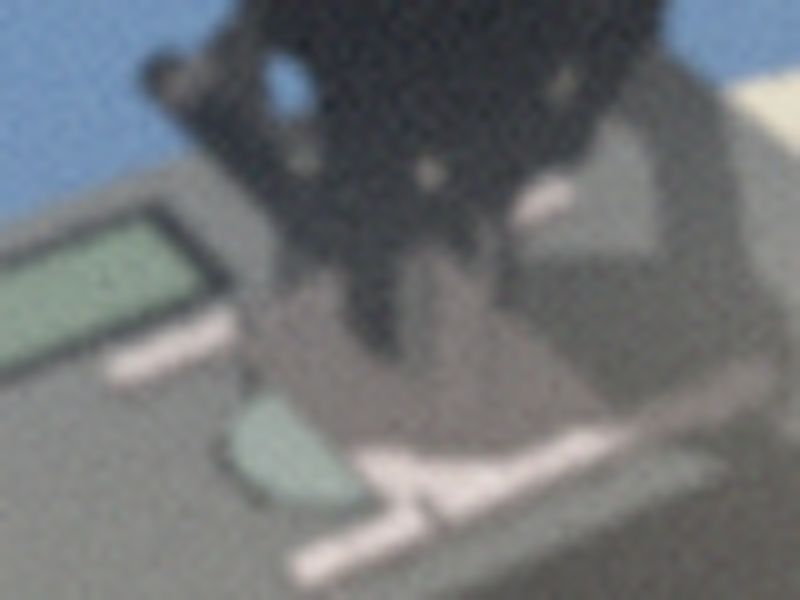

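The shutter is about 27 mm along. The plate edge stands about 2–3 mm short of the rail mark at (243,211), so I'll add 3.2 mm.

```bash
python3 -m handwheel '[[[0,0.2,0],[0,0,0]],[[0,0.32,0],[0,0,0]],[[0,0.32,0],[0,0,0]],[[0,0.32,0],[0,0,0]]]'; python3 s.py; python3 - <<'E'
from pose import *
s=np.mean([ctrl.get_image("scene").astype(float) for _ in range(8)],0)
c=s[185:222,215:265].clip(0,255).astype(np.uint8)
cv2.imwrite("pics/p8.png",cv2.resize(c,(800,592),interpolation=cv2.INTER_CUBIC))
p=fit(C).x
for v in(-.003,0,.003): print(v,[((proj("scene",W(p,(x,-.03+v,z)))-[215,185]+.5)*16).round() for x,z in((.067,.0755),(.0,.0755),(.07,.078),(-.01,.078))])
E
```

```text
t: 12.38
tool_pos: [0.5409, -0.0226, 0.0857]
tool_rot: [-0.504, 3.099, -0.01]
contact_force: [1.0, -10.0, 2.4]
opening: 0.0105
grip_force: 69.7
t 12.775 along y mm -195.36658492482275 z 0.08570410255720241 F along y -9.77545991942007 Fz 2.6456962662583763 grip 69.68110799789429 0.010627217131834376
-0.003 [array([410., 420.]), array([170., 172.]), array([421., 418.]), array([135., 125.])]
0 [array([428., 412.]), array([187., 165.]), array([439., 410.]), array([153., 118.])]
0.003 [array([446., 404.]), array([205., 158.]), array([457., 402.]), array([170., 111.])]
```

View pics/p8.png

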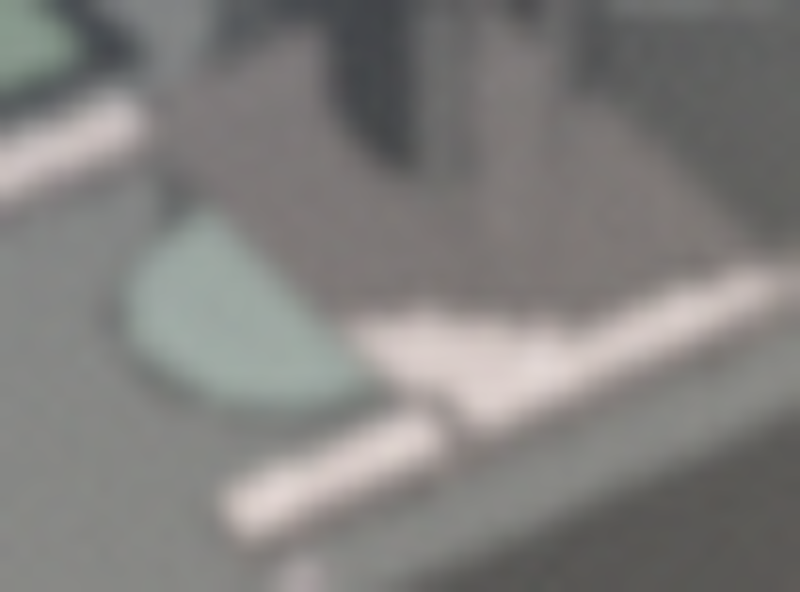

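The TCP has moved 30.0 mm from the seated position and the spring force is 9.8 N, where half travel calls for 10 N. The averaged crop shows half of the round window uncovered, with the plate edge meeting the rail mark near (242,210). The grip is holding at 70 N, so I'll hand in.

```bash
python3 -c "
from station import ctrl
print(ctrl.finish_job())"
```

```text
the job is handed in; nothing more can be done
None
```

The lock plug is in the white tray, and I handed the job in with the gripper still holding the shutter at half travel: it moved 30.0 mm and the spring read about 9.8 N. I moved nothing else, and the arm's clock stood at about 13 s of the 54 s allowed; the judge's result was not shown.

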